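# Clip the red-capped tube rack onto the shaker

## Robot

A 7-joint arm with a two-finger parallel gripper is mounted at the origin on the work surface. World frame = base frame: x ahead of the robot, y to its left, z up, the work surface at z = 0. Lengths are in m, angles in rad, forces in N, time in s.
With the tool pointing down it reaches from about 0.425 to 0.825 m from the base axis. Payload 3.6 kg.
Tool frame: the origin (TCP) lies between the finger pads; the fingertips stand robot.nose_length ahead of it and the grasp point (between the pads) lies 11 mm behind it (robot.nose_length is the distance from the TCP to the fingertips, in m); x points along the fingers, z is the direction in which the jaws open and shut, and the axes are right-handed (so a half turn about x gives the same grasp; the last joint's range is limited). The gripper opens to 85 mm and grips with 20 to 120 N. Pads are 22 mm wide; open, the fingers measure 114 mm over their backs; the gripper's body (76 mm by 85 mm) begins 54 mm behind the grasp point. The pads swing forward as they close: fully open they stand 13 mm farther back than shut.
Start: joints at [1.244, 0.615, -0.013, 1.423, 0.008, 1.103, -0.04], TCP at [0.193, -0.621, 0.239] pointing down, gripper open.
Joint ranges: [-3.12, 3.12], [-0.3, 2.06], [-1.34, 1.32], [0.26, 2.42], [-1.36, 4.5], [0.01, 1.98], [-2.84, 2.84]. Speed limits (rad/s): [2.79, 2.79, 3.14, 3.14, 3.14, 3.14, 3.14].

## Interface

Orientations are given as a unit quaternion [w, x, y, z].
In Python, from workcell import robot, imaging gives the robot as it stands. The module is installed in compiled form; this text tells all that it offers.
- The arm moves only by the tool apply_moves, never from a script. Its argument "increments" is a list of rows, each an object of numbers: "dx", "dy", "dz": the shift along the tool's x, y, z in cm; "rx", "ry", "rz": the turn, a rotation vector about the tool's x, y, z in degrees. In form: [{"dx": .., "dy": .., "dz": .., "rx": .., "ry": .., "rz": ..}, ...]. A call has 1 to 12 rows; each row shifts and turns the commanded pose from where the row before left it, along the tool's axes as they then stand; what a row does not reach is not made up. A row lasts 1/12 s, in which the tool goes at most 41.7 mm and 7.16 degrees, less where a joint would pass 70% of its speed; a pose out of reach is approached as far as the arm can. A call with a gripper value outside its range is refused whole. "gripper" is the finger opening in cm, from 0 to 8.54, set as the call begins (left out, the last holds). The fingers move at their own pace and stop on an object; "squeeze" is the grip in N (left out, the last holds). Time passes only in rows, so rows that do not move let the fingers close. It gives the time, the measured TCP pose, the force and the opening at its end, in the units of the state.
- robot.sense(): the state, without advancing time (a new reading comes with each control period).
- imaging.read_camera(name): name is "scene" or "top" or "wrist"; returns a dict with "color" (420x560x3 uint8, red, green, blue), "depth" (420x560 float32, m along the optical axis (not along the pixel's ray), 0 where there is no reading), "fx", "fy", "cx", "cy" (pixels), "R" (3x3) and "t" (3): a world point X has camera coordinates R X + t. Camera axes: x right, y down, z forward; pixel columns grow to the right and rows downward; lengths in m; the calibration is good to about 2 mm. A picture is of the moment at which its call begins.
- robot.sign_off(): hands the job in, once; it reports no verdict.
The state is a dict: "clock": time; "joint_positions": joint angles; "joint_vel": joint speeds; "joint_efforts": joint torques, N m; "position": TCP position; "tool_rot": TCP orientation; "force": force on the tool from outside, world axes, zero at the start; "wrist_torque": the same for the moment, N m; "width": finger opening in m.
Only numpy, scipy, OpenCV 4.12 (cv2) and the standard library are available. Lean on these libraries where they do the work, as an engineer would, in place of code of your own. Each camera call takes 0.05 s, during which the arm holds its last target. There are 200 camera calls.

## Task

Clip the rack of red-capped tubes onto the shaker: push one end of its baseboard under the lip of the orange sprung jaw, lower the other end inside the fixed pale metal jaw, and let go so that the spring centres the rack between the two jaws, flat on the platform. Do not tip the tubes over, and leave the blue-capped rack where it stands.

Things in the scene. Friction and masses are not known exactly. Their poses are not given: they have to be found in the camera images.
- rack_red: Loose rack, 0.15 to 0.31 kg. Grey baseboard 130 (x) x 50 (y) x 8 mm, both ends fully round (radius 25); on its middle a white block 68 x 50 up to 38 above the underside, then 8 red caps up to 50. Same end for end. Grip the block across its 50 mm, low down. Origin: centre of underside, z up. Stands on the table, x within 0.45 rad of world x.
- mixer: Fixed white shaker; flat grey platform 250 x 150, top 70 above table. Origin on the table under the seat: seated rack origin is at (0,0,70 mm), rack x along this x, which points away from the robot (yaw within 0.35 rad). At -x the pale metal fixed jaw: a V 12 mm high, open on top. At +x the orange sprung jaw. Both 90 deg Vs face the seat, 59 wide at the mouth, and centre the round board ends.
- jaw (a joint): Travel (m) of the orange jaw to the shaker's +x: 0 rest, 0.008 rack seated, 0.022 stop; spring 3 N + 0.2 N/mm. Its lip is 18 to 23 mm above the platform, covers the last 12 mm of the board's end; lip edge at x = +45 mm at rest. Too low to enter level: enter with the +x end low, other end raised (0.2 rad); push 12 to 16 mm, then lower the other end inside the pale metal jaw.
- rack_blue: Bystander: same rack with blue caps, loose on the table beside the red one (they may be swapped). Origin: centre of underside. Leave it alone.
Not all that is in view belongs to the job. Leave any green look-alike of the rack_red alone.

How it is judged:
At the end, for the whole second after the job is handed in: Red rack seated between the jaws: within 8 mm of the seat centre in x and y, underside within 4 mm of the platform, tilt under 4 deg, lengthwise within 8 deg of the shaker x, still, jaw at 4 to 13 mm; blue rack upright (within 5 deg), within 20 mm of its start (x of rack_red in the frame of mixer between -0.008 and 0.008 m and y of rack_red in the frame of mixer between -0.008 and 0.008 m and z of rack_red in the frame of mixer between 0.066 and 0.074 m and angle between rack_red's own z axis and vertical below 0.07 rad and angle between the x axis of rack_red and the x axis of mixer, either way round below 0.14 rad and value of joint jaw between 0.004 and 0.013 m and linear speed of rack_red below 0.02 m/s and distance of rack_blue from where it was at the start of the episode below 0.02 m and angle between rack_blue's own z axis and vertical below 0.1 rad); the robot touches nothing.
It fails at once if the red-capped rack leans more than 45 degrees (angle between rack_red's own z axis and vertical above 0.785 rad).
It fails at once if the blue-capped rack is moved by more than 20 mm (distance of rack_blue from where it was at the start of the episode above 0.02 m).
It also fails if it takes over 42 s, if anything falls off the work surface, if the arm or the gripper's body presses on something with over 40 N, if the wrist force passes 120 N, or if a joint passes its speed limit or range.

## Working session

There is one attempt and no reset: what is moved stays moved. The work goes in short steps, Python scripts to look and compute and a tool call to move; the robot and the scene stay as the last step left them, time stands still between calls to the robot, and variables do not carry over. Pictures are saved under pics/ and viewed, about 8 in all and at most 12, crops included, and the job is handed in when it is done.

Besides the shell and the picture viewer there is one more tool, called by a JSON object that holds its "api" and its "payload". apply_moves: Moves the arm, as the interface text tells. Its arguments: {"type":"object","properties":{"increments":{"type":"array"},"gripper":{"type":"number"},"squeeze":{"type":"number"}},"required":["increments"]}

```bash
mkdir -p pics; ls; python3 - <<'E'
from workcell import robot, imaging
import cv2,numpy as np
print(robot.sense(), robot.nose_length)
ims=[]
for n in ("scene","top"):
    c=imaging.read_camera(n); np.savez(f"{n}0.npz",**c)
    print(n,c["R"].round(3).tolist(),c["t"],c["fx"],c["cx"],c["cy"])
    cv2.imwrite(f"pics/{n}0.png",c["color"][...,::-1])
E
```

```text
pics
{'clock': 0.0, 'joint_positions': array([ 1.24346315,  0.61593047, -0.01264031,  1.42493337,  0.00809384,
        1.10338631, -0.04040059]), 'joint_vel': array([-2.00059024e-03,  2.93658429e-04, -7.57931900e-05,  1.37991844e-03,
       -5.43536377e-05,  1.97631643e-03, -1.88444655e-04]), 'joint_efforts': array([ 1.48384338e-04, -4.69213593e+01,  2.59124553e-01, -1.71033651e+01,
        9.92362853e-03,  9.51664435e-03, -2.57416957e-06]), 'position': array([ 0.192404  , -0.62007911,  0.23811932]), 'tool_rot': array([ 0.56855004,  0.41994679,  0.57004255, -0.41886398]), 'force': array([-0.26692155,  0.82249717,  0.28419503]), 'wrist_torque': array([-0.01306228,  0.02428605, -0.03358343]), 'width': 0.08553183148331955} 0.008
scene [[-0.609, 0.793, -0.014], [0.692, 0.523, -0.498], [-0.387, -0.313, -0.867]] [ 0.39517177 -0.33631824  1.20668646] 453.7089916863309 280.247333130968 206.6714554142711
top [[-0.009, -1.0, -0.0], [-0.982, 0.009, -0.19], [0.19, -0.001, -0.982]] [-0.05417046  0.5636258   1.08361181] 505.7699525918785 283.0691433977171 218.22695281010718
```

View pics/top0.png

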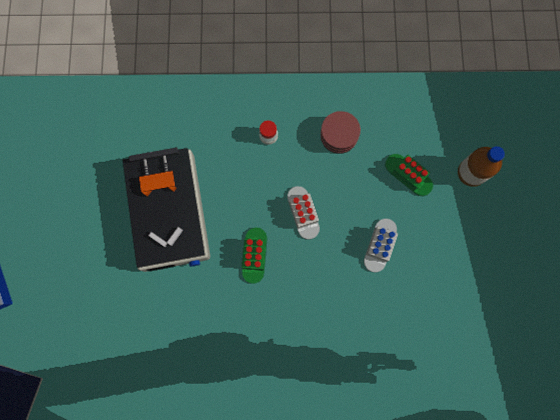

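View pics/scene0.png

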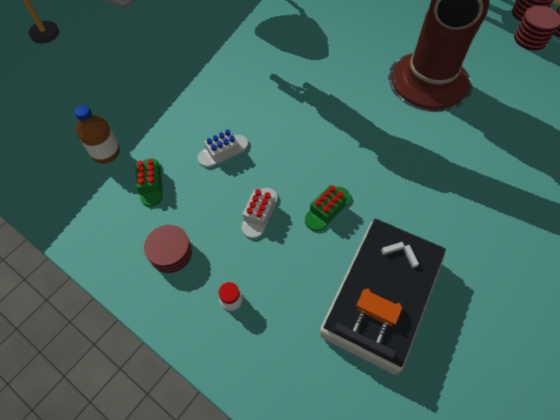

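The top view shows the red rack at about (303,212), blue at (381,245), and the shaker at (165,210) with its orange jaw at (157,183) and pale V at (166,238). Green look-alikes are at (254,255) and (409,174). Next I'll measure all of these.

```bash
cat > h.py <<'E'
import numpy as np,cv2
def load(n): return dict(np.load(n))
def ray(c,px,z):
    px=np.atleast_2d(px).astype(float)
    d=np.c_[(px[:,0]-c["cx"])/c["fx"],(px[:,1]-c["cy"])/c["fy"],np.ones(len(px))]@c["R"]
    o=-c["R"].T@c["t"]
    return o+d*((z-o[2])/d[:,2])[:,None]
def cloud(c):
    v,u=np.mgrid[:420,:560]; d=c["depth"]
    p=np.stack([(u-c["cx"])/c["fx"]*d,(v-c["cy"])/c["fy"]*d,d],-1)-c["t"]
    return p@c["R"]
def blobs(m,amin,amax):
    n,l,s,ce=cv2.connectedComponentsWithStats(m.astype(np.uint8))
    return [(l==i,ce[i],s[i,4]) for i in range(1,n) if amin<=s[i,4]<=amax]
E
python3 - <<'E'
from h import *
for n in ("top","scene"):
    c=load(n+"0.npz"); P=cloud(c); hsv=cv2.cvtColor(c["color"],cv2.COLOR_RGB2HSV); H,S,V=[hsv[...,i].astype(int) for i in range(3)]
    z=P[...,2]; ok=c["depth"]>0
    print(n)
    red=((H<8)|(H>172))&(S>150)&(V>100)
    white=(S<60)&(V>110)
    inreg=(P[...,0]>.3)&(P[...,0]<.85)&(P[...,1]>-.35)&(P[...,1]<.4)&ok
    for m,ce,a in blobs(white&inreg&(z<.06),60,5000):
        q=P[m]; print(" white",ce.round(1),a,q.mean(0).round(4),"z",np.percentile(q[:,2],[2,50,98]).round(4))
    caps=[ (ce,a) for m,ce,a in blobs(red&inreg,4,60)]
    print(" caps",[(ce.round(1).tolist(),int(a),ray(c,ce,.05)[0,:2].round(4).tolist()) for ce,a in caps])
    pl=inreg&(z>.062)&(z<.078)&(V<80)
    b=max(blobs(pl,100,99999),key=lambda t:t[2]); q=P[b[0]]
    print(" platform z",np.median(q[:,2]),b[2]); h=cv2.convexHull(np.argwhere(b[0])[:,::-1].astype(np.int32))[:,0]
    r=cv2.minAreaRect(ray(c,h,.07)[:,:2].astype(np.float32)); print(r)
    fw=white&inreg&(z>.066)&(z<.1)
    for m,ce,a in blobs(fw,15,2000):
        h=cv2.convexHull(np.argwhere(m)[:,::-1].astype(np.int32))[:,0]
        r=cv2.minAreaRect(ray(c,h,.082)[:,:2].astype(np.float32))
        print(" pale",ce.round(1),a,np.percentile(P[m][:,2],[5,50,95]).round(4),cv2.boxPoints(r).round(4).tolist())
    og=(H>=5)&(H<18)&(S>180)&(V>100)&inreg&(z>.06)
    for m,ce,a in blobs(og,60,3000):
        q=P[m]; print(" orange",ce.round(1),a,np.percentile(q[:,2],[5,50,95]).round(4))
        h=cv2.convexHull(np.argwhere(m)[:,::-1].astype(np.int32))[:,0]
        print(cv2.boxPoints(cv2.minAreaRect(ray(c,h,.093)[:,:2].astype(np.float32))).round(4).tolist())
c=load("top0.npz");d=load("scene0.npz")
a=cv2.resize(c["color"][130:280,110:220],None,fx=4,fy=4,interpolation=2);b=cv2.resize(d["color"][215:375,310:455],None,fx=2.5,fy=3.75,interpolation=2)
a=cv2.resize(a,(440,600));b=cv2.resize(d["color"][215:375,310:455],(360,397),interpolation=2); b=np.vstack([b,np.zeros((203,360,3),np.uint8)])
im=np.hstack([a,b]); im=np.clip(im*1.5,0,255).astype(np.uint8)
cv2.imwrite("pics/mix.png",im[...,::-1])
E
```

```text
top
 white [272.8 138.5] 66 [ 0.7623 -0.0368  0.0251] z [0.0105 0.0258 0.0441]
 white [192.3 219.5] 675 [0.5647 0.1458 0.0469] z [0.02   0.0506 0.0566]
 white [306.2 215.3] 553 [ 0.5771 -0.1132  0.0165] z [0.0011 0.0096 0.041 ]
 white [388.1 233.4] 332 [ 0.5319 -0.3006  0.0221] z [0.0018 0.0114 0.0502]
 white [374.2 264.9] 213 [ 0.4608 -0.2681  0.0079] z [0.0028 0.008  0.0123]
 caps [([407.2, 159.0], 13, [0.7005, -0.3472]), ([402.1, 165.9], 22, [0.6841, -0.3347]), ([407.2, 170.7], 20, [0.6725, -0.3457]), ([304.9, 197.1], 22, [0.6124, -0.1095]), ([295.8, 200.0], 23, [0.6058, -0.0888]), ([307.0, 203.7], 24, [0.5969, -0.114]), ([298.1, 206.5], 24, [0.5907, -0.0937]), ([309.0, 210.1], 21, [0.5821, -0.1183]), ([300.1, 213.1], 22, [0.5754, -0.098]), ([311.5, 216.9], 22, [0.5664, -0.1237]), ([302.1, 219.8], 24, [0.5599, -0.1023]), ([249.5, 241.6], 28, [0.5112, 0.0163]), ([259.0, 242.4], 25, [0.5093, -0.0051]), ([248.6, 248.8], 25, [0.4952, 0.0181]), ([258.3, 249.5], 26, [0.4933, -0.0035]), ([248.3, 255.8], 27, [0.4795, 0.0188]), ([257.8, 256.5], 27, [0.4776, -0.0024]), ([247.5, 263.0], 26, 
[... 1497 characters left out ...]
59999978542328], [0.531499981880188, 0.2354000061750412]]
 pale [355.4 326.4] 21 [0.0778 0.0817 0.0833] [[0.6869999766349792, 0.2062000036239624], [0.6875, 0.20239999890327454], [0.7028999924659729, 0.20440000295639038], [0.7024000287055969, 0.20819999277591705]]
 pale [378.8 337.8] 20 [0.0786 0.0812 0.0833] [[0.6805999875068665, 0.24950000643730164], [0.6809999942779541, 0.24580000340938568], [0.694599986076355, 0.24729999899864197], [0.6941999793052673, 0.25099998712539673]]
 orange [379.2 306. ] 822 [0.0902 0.0932 0.0955]
[[0.6154000163078308, 0.2513999938964844], [0.6294999718666077, 0.17829999327659607], [0.6678000092506409, 0.1858000010251999], [0.6536999940872192, 0.2587999999523163]]
```

View pics/mix.png

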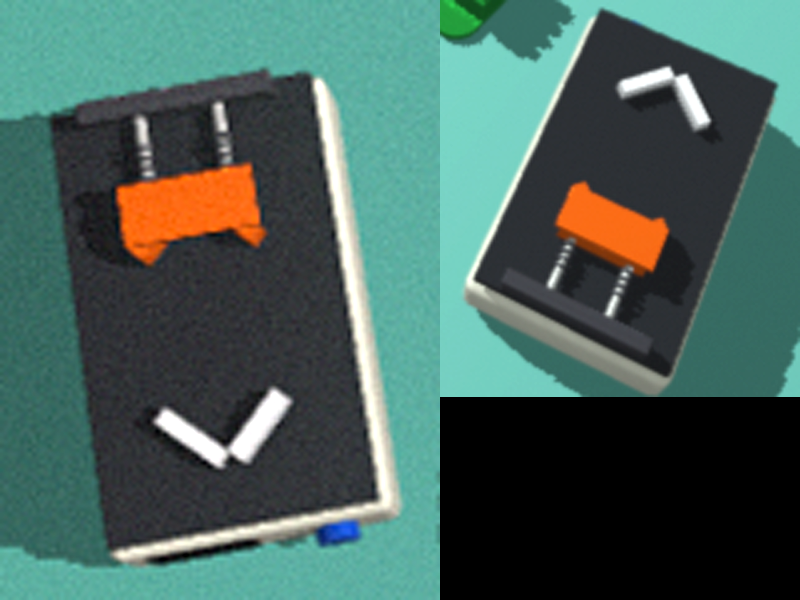

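```bash
python3 - <<'E'
from h import *
a=np.radians(10.15);u=np.array([np.cos(a),np.sin(a)]);n=np.array([-u[1],u[0]])
for nm in ("top","scene"):
    c=load(nm+"0.npz"); P=cloud(c); hsv=cv2.cvtColor(c["color"],cv2.COLOR_RGB2HSV); H,S,V=[hsv[...,i].astype(int) for i in range(3)]
    ys,xs=np.mgrid[:420,:560]; px=np.c_[xs.ravel(),ys.ravel()]
    def uv(z): q=ray(c,px,z)[:,:2]; return (q@u).reshape(420,560),(q@n).reshape(420,560)
    og=(H>=5)&(H<18)&(S>180)&(V>100)
    U,W=uv(.093)
    U8,W8=uv(.088);print(nm)
    for w in np.arange(.062,.144,.005):
        m=og&(abs(W-w)<.0025)&(U>.55)&(U<.75)
        if m.sum(): i=np.argmin(np.where(m,U,9)); print(round(w-.102,3),U.flat[i].round(4),U[m].max().round(4),"z at edge",P[...,2].flat[i].round(4))
    U,W=uv(.082)
    pl=(S<60)&(V>110)&(P[...,2]>.074)
    for w in np.arange(.067,.14,.005):
        m=pl&(abs(W-w)<.0025)&(U>.5)&(U<.6)
        if m.sum(): print(" pale",round(w-.102,3),U[m].min().round(4),U[m].max().round(4))
E
```

```text
top
-0.04 0.6469 0.677 z at edge 0.0794
-0.035 0.6428 0.6869 z at edge 0.0789
-0.03 0.6459 0.6873 z at edge 0.0864
-0.025 0.6489 0.6866 z at edge 0.0915
-0.02 0.6546 0.6875 z at edge 0.0922
-0.015 0.6532 0.686 z at edge 0.0905
-0.01 0.654 0.6872 z at edge 0.0951
-0.005 0.653 0.6858 z at edge 0.0939
0.0 0.6538 0.6866 z at edge 0.0961
0.005 0.6546 0.6874 z at edge 0.0934
0.01 0.6532 0.6864 z at edge 0.0933
0.015 0.6503 0.6872 z at edge 0.0801
0.02 0.6463 0.6858 z at edge 0.0754
0.025 0.6426 0.6866 z at edge 0.0798
0.03 0.6456 0.6874 z at edge 0.0925
0.035 0.6487 0.6864 z at edge 0.0881
0.04 0.6634 0.6796 z at edge 0.0712
 pale -0.035 0.5519 0.5567
 pale -0.03 0.5461 0.5597
 pale -0.025 0.5404 0.5579
 pale -0.02 0.5368 0.5521
 pale -0.015 0.5311 0.5486
 pale -0.01 0.5272 0.5428
 pale -0.005 0.528 0.5375
 pale 0.0 0.5296 0.534
 pale 0.005 0.5257 0.5395
 pale 0.01 0.5286 0.5425
 pale 0.015 0.5342 0.5481
 pale 0.02 0.5372 0.5537
 pale 0.025 0.5449 0.5588
 pale 0.03 0.5479 0.5596
 pale 0.035 0.5535 0.5579
scene
-0.035 0.6534 0.6885 z at edge 0.0851
-0.03 0.651 0.6886 z at edge 0.0896
-0.025
[... 153 characters left out ...]
42 0.689 z at edge 0.0924
0.0 0.6543 0.6892 z at edge 0.0941
0.005 0.6546 0.6892 z at edge 0.0914
0.01 0.6539 0.6893 z at edge 0.0932
0.015 0.654 0.6894 z at edge 0.0917
0.02 0.6541 0.6887 z at edge 0.0943
0.025 0.6518 0.6888 z at edge 0.0916
0.03 0.6501 0.6889 z at edge 0.0861
0.035 0.6528 0.6881 z at edge 0.0911
 pale -0.035 0.5535 0.5612
 pale -0.03 0.5488 0.5642
 pale -0.025 0.5433 0.5596
 pale -0.02 0.5387 0.5551
 pale -0.015 0.534 0.5524
 pale -0.01 0.5285 0.545
 pale -0.005 0.5276 0.5403
 pale 0.0 0.5328 0.536
 pale 0.005 0.5284 0.5402
 pale 0.01 0.5275 0.5493
 pale 0.015 0.5339 0.5515
 pale 0.02 0.537 0.5566
 pale 0.025 0.5433 0.5646
 pale 0.03 0.5483 0.5637
 pale 0.035 0.5525 0.5592
```

```bash
cat > plan.py <<'E'
import numpy as np
from scipy.spatial.transform import Rotation as Ro
from workcell import robot
def pose():
    s=robot.sense(); q=s["tool_rot"]; return s,np.array(s["position"]),Ro.from_quat([q[1],q[2],q[3],q[0]])
def target(yaw,pitch=0,flip=1):
    # tool x down; tool z along rack +-y ; pitch>0: +x end low
    y=np.array([-np.sin(yaw),np.cos(yaw),0])*flip
    x=np.array([0,0,-1.]); R=Ro.from_matrix(np.c_[x,np.cross(y,x),y])
    ay=np.array([-np.sin(yaw),np.cos(yaw),0])
    return Ro.from_rotvec(ay*pitch)*R
def go(pos,R):
    s,p,C=pose()
    print("t",s["clock"],"pos",p.round(4),"F",s["force"].round(2),"w",round(s["width"],4),"tool axes",C.as_matrix().round(3).tolist())
    print("turn deg",np.degrees((C.inv()*R).as_rotvec()).round(2))
    print("then shift cm",(R.inv().apply(np.array(pos)-p)*100).round(2), "before-turn axes", (C.inv().apply(np.array(pos)-p)*100).round(2))
E
python3 -c "
from plan import *
for f in (1,-1): go([.5862,-.106,.2],target(np.radians(16.8),0,f))"
```

```text
t 0.1 pos [ 0.1924 -0.6202  0.2382] F [ 0.32  1.37 -0.67] w 0.085 tool axes [[-0.001, 0.955, 0.296], [0.002, 0.296, -0.955], [-1.0, -0.0, -0.002]]
turn deg [-179.56   -0.     -0.21]
then shift cm [  3.82 -52.56  37.84] before-turn axes [  3.91  52.85 -37.43]
t 0.1 pos [ 0.1924 -0.6202  0.2382] F [ 0.32  1.37 -0.67] w 0.085 tool axes [[-0.001, 0.955, 0.296], [0.002, 0.296, -0.955], [-1.0, -0.0, -0.002]]
turn deg [ 0.44 -0.14  0.  ]
then shift cm [  3.82  52.56 -37.84] before-turn axes [  3.91  52.85 -37.43]
```

{"api": "apply_moves", "payload": {"increments": [{"dy": 1.3,"dz": -0.95,"rx": 0.4},{"dy": 2.6,"dz": -1.9},{"dy": 2.6,"dz": -1.9},{"dy": 2.6,"dz": -1.9},{"dy": 2.6,"dz": -1.9},{"dy": 2.6,"dz": -1.9},{"dy": 2.6,"dz": -1.9},{"dy": 2.6,"dz": -1.9},{"dy": 2.6,"dz": -1.9},{"dy": 2.6,"dz": -1.9},{"dy": 2.6,"dz": -1.9}], "gripper": 8.5}}

```text
validation failed for argument at $.in...
```

{"api": "apply_moves", "payload": {"increments": [{"dy": 2.6,"dz": -1.9},{"dy": 2.6,"dz": -1.9},{"dy": 2.6,"dz": -1.9},{"dy": 2.6,"dz": -1.9},{"dy": 2.6,"dz": -1.9},{"dy": 2.6,"dz": -1.9},{"dy": 2.6,"dz": -1.9},{"dy": 2.6,"dz": -1.9},{"dy": 2.6,"dz": -1.9},{"dy": 1.3,"dz": -0.9},{},{}]}}

```text
validation failed for argument at $.in...
```

```bash
python3 - <<'E'
from plan import *; from h import *
from workcell import imaging
go([.5862,-.106,.1],target(np.radians(16.8),0,-1))
c=imaging.read_camera("wrist"); np.savez("wrist1.npz",**c); cv2.imwrite("pics/w1.png",c["color"][...,::-1])
hsv=cv2.cvtColor(c["color"],cv2.COLOR_RGB2HSV); H,S,V=[hsv[...,i].astype(int) for i in range(3)]
red=((H<8)|(H>172))&(S>150)&(V>90)
for m,ce,a in blobs(red,20,9000): print(ce.round(1),a,ray(c,ce,.05)[0].round(4))
E
```

```text
t 0.1 pos [ 0.1924 -0.6202  0.2382] F [ 0.32  1.37 -0.67] w 0.085 tool axes [[-0.001, 0.955, 0.296], [0.002, 0.296, -0.955], [-1.0, -0.0, -0.002]]
turn deg [ 0.44 -0.14  0.  ]
then shift cm [ 13.82  52.56 -37.84] before-turn axes [ 13.91  52.85 -37.4 ]
```

View pics/w1.png

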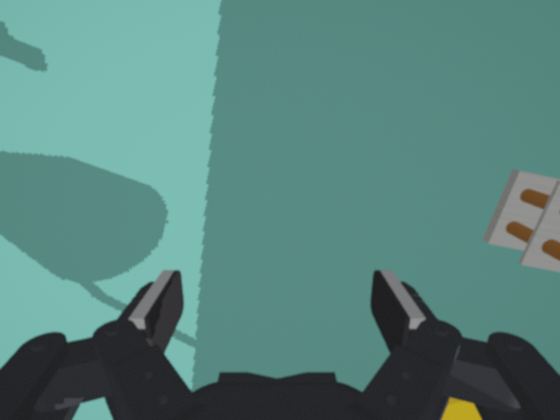

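The moves were refused, so the arm hasn't moved and this wrist view shows only bare table. I'll resend with all six keys in every row.

{"api": "apply_moves", "payload": {"increments": [{"dx": 0,"dy": 1.3,"dz": -0.95,"rx": 0.4,"ry": 0,"rz": 0},{"dx": 0,"dy": 2.6,"dz": -1.9,"rx": 0,"ry": 0,"rz": 0},{"dx": 0,"dy": 2.6,"dz": -1.9,"rx": 0,"ry": 0,"rz": 0},{"dx": 0,"dy": 2.6,"dz": -1.9,"rx": 0,"ry": 0,"rz": 0},{"dx": 0,"dy": 2.6,"dz": -1.9,"rx": 0,"ry": 0,"rz": 0},{"dx": 0,"dy": 2.6,"dz": -1.9,"rx": 0,"ry": 0,"rz": 0},{"dx": 0,"dy": 2.6,"dz": -1.9,"rx": 0,"ry": 0,"rz": 0},{"dx": 0,"dy": 2.6,"dz": -1.9,"rx": 0,"ry": 0,"rz": 0},{"dx": 0,"dy": 2.6,"dz": -1.9,"rx": 0,"ry": 0,"rz": 0},{"dx": 0,"dy": 2.6,"dz": -1.9,"rx": 0,"ry": 0,"rz": 0},{"dx": 0,"dy": 2.6,"dz": -1.9,"rx": 0,"ry": 0,"rz": 0}], "gripper": 8.5}}

```text
clock: 1.07
position: [0.3966, -0.3492, 0.2392]
tool_rot: [0.568, 0.421, 0.568, -0.421]
force: [0.5, 0.2, 0.3]
width: 0.0851
```

{"api": "apply_moves", "payload": {"increments": [{"dx": 0,"dy": 2.6,"dz": -1.9,"rx": 0,"ry": 0,"rz": 0},{"dx": 0,"dy": 2.6,"dz": -1.9,"rx": 0,"ry": 0,"rz": 0},{"dx": 0,"dy": 2.6,"dz": -1.9,"rx": 0,"ry": 0,"rz": 0},{"dx": 0,"dy": 2.6,"dz": -1.9,"rx": 0,"ry": 0,"rz": 0},{"dx": 0,"dy": 2.6,"dz": -1.9,"rx": 0,"ry": 0,"rz": 0},{"dx": 0,"dy": 2.6,"dz": -1.9,"rx": 0,"ry": 0,"rz": 0},{"dx": 0,"dy": 2.6,"dz": -1.9,"rx": 0,"ry": 0,"rz": 0},{"dx": 0,"dy": 2.6,"dz": -1.9,"rx": 0,"ry": 0,"rz": 0},{"dx": 0,"dy": 2.6,"dz": -1.9,"rx": 0,"ry": 0,"rz": 0},{"dx": 0,"dy": 1.3,"dz": -0.9,"rx": 0,"ry": 0,"rz": 0},{"dx": 0,"dy": 0,"dz": 0,"rx": 0,"ry": 0,"rz": 0},{"dx": 0,"dy": 0,"dz": 0,"rx": 0,"ry": 0,"rz": 0}]}}

```text
clock: 2.07
position: [0.58, -0.1068, 0.2388]
tool_rot: [0.568, 0.421, 0.568, -0.422]
force: [0.0, -0.4, 0.4]
width: 0.0849
```

```bash
python3 - <<'E'
from plan import *; from h import *
from workcell import imaging
go([.5862,-.106,.1],target(np.radians(16.8),0,-1))
c=imaging.read_camera("wrist"); np.savez("wrist1.npz",**c); cv2.imwrite("pics/w2.png",c["color"][...,::-1])
hsv=cv2.cvtColor(c["color"],cv2.COLOR_RGB2HSV); H,S,V=[hsv[...,i].astype(int) for i in range(3)]
red=((H<8)|(H>172))&(S>150)&(V>90)
for m,ce,a in blobs(red,100,9000): print(ce.round(1),a,ray(c,ce,.05)[0].round(4))
E
```

```text
t 2.0667 pos [ 0.58   -0.1068  0.2388] F [ 0.03 -0.39  0.43] w 0.0849 tool axes [[-0.001, 0.957, 0.291], [-0.001, 0.291, -0.957], [-1.0, -0.002, 0.0]]
turn deg [0.11 0.01 0.09]
then shift cm [13.88  0.62  0.1 ] before-turn axes [13.88  0.64  0.1 ]
[551.3 156.9] 592 [ 0.6873 -0.3614  0.05  ]
[532.6 172.5] 722 [ 0.6679 -0.3518  0.05  ]
[267.7 155.9] 112 [ 0.6058 -0.0901  0.05  ]
[289.4 156. ] 103 [ 0.6121 -0.1109  0.05  ]
[268.  171.9] 111 [ 0.5905 -0.0949  0.05  ]
[289.2 171.7] 105 [ 0.5969 -0.1154  0.05  ]
[268.2 187.2] 105 [ 0.5753 -0.0997  0.05  ]
[141.5 231.7] 537 [0.4888 0.0166 0.05  ]
[161.  238.7] 496 [ 0.4869 -0.005   0.05  ]
```

View pics/w2.png

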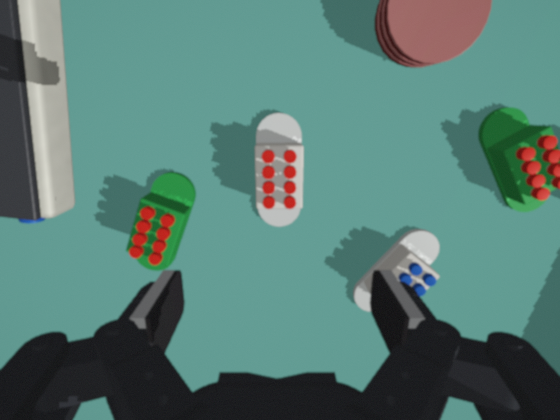

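The wrist view shows the red rack at (279,180), aligned with the fingers and midway between them. I'm descending now.

{"api": "apply_moves", "payload": {"increments": [{"dx": 1.0,"dy": 0.3,"dz": 0.05,"rx": 0,"ry": 0,"rz": 0},{"dx": 2.5,"dy": 0.3,"dz": 0,"rx": 0,"ry": 0,"rz": 0},{"dx": 3,"dy": 0,"dz": 0,"rx": 0,"ry": 0,"rz": 0},{"dx": 3,"dy": 0,"dz": 0,"rx": 0,"ry": 0,"rz": 0},{"dx": 3,"dy": 0,"dz": 0,"rx": 0,"ry": 0,"rz": 0},{"dx": 2.5,"dy": 0,"dz": 0,"rx": 0,"ry": 0,"rz": 0},{"dx": 2.0,"dy": 0,"dz": 0,"rx": 0,"ry": 0,"rz": 0},{"dx": 2.0,"dy": 0,"dz": 0,"rx": 0,"ry": 0,"rz": 0},{"dx": 1.5,"dy": 0,"dz": 0,"rx": 0,"ry": 0,"rz": 0},{"dx": 1.0,"dy": 0,"dz": 0,"rx": 0,"ry": 0,"rz": 0},{"dx": 0.9,"dy": 0,"dz": 0,"rx": 0,"ry": 0,"rz": 0},{"dx": 0,"dy": 0,"dz": 0,"rx": 0,"ry": 0,"rz": 0}]}}

```text
clock: 3.12
position: [0.5847, -0.1066, 0.0136]
tool_rot: [0.567, 0.421, 0.568, -0.423]
force: [0.4, 0.3, -0.1]
width: 0.0848
```

{"api": "apply_moves", "payload": {"increments": [{"dx": 0,"dy": 0,"dz": 0,"rx": 0,"ry": 0,"rz": 0},{"dx": 0,"dy": 0,"dz": 0,"rx": 0,"ry": 0,"rz": 0},{"dx": 0,"dy": 0,"dz": 0,"rx": 0,"ry": 0,"rz": 0},{"dx": 0,"dy": 0,"dz": 0,"rx": 0,"ry": 0,"rz": 0},{"dx": 0,"dy": 0,"dz": 0,"rx": 0,"ry": 0,"rz": 0},{"dx": 0,"dy": 0,"dz": 0,"rx": 0,"ry": 0,"rz": 0},{"dx": 0,"dy": 0,"dz": 0,"rx": 0,"ry": 0,"rz": 0},{"dx": 0,"dy": 0,"dz": 0,"rx": 0,"ry": 0,"rz": 0}], "gripper": 4, "squeeze": 50}}

```text
clock: 3.78
position: [0.5873, -0.106, 0.0167]
tool_rot: [0.569, 0.422, 0.567, -0.421]
force: [-1.2, -1.4, 6.8]
width: 0.0487
```

```bash
python3 - <<'E'
from plan import *; from h import *
from workcell import imaging
go([.5862,-.106,.1],target(np.radians(16.8),0,-1))
print(robot.sense()["wrist_torque"])
c=imaging.read_camera("scene"); cv2.imwrite("pics/s3.png",cv2.resize(c["color"][130:270,170:350],(720,560),interpolation=2)[...,::-1])
E
```

```text
t 3.7833 pos [ 0.5873 -0.106   0.0167] F [-1.19 -1.44  6.82] w 0.0487 tool axes [[0.003, 0.957, 0.29], [-0.001, 0.29, -0.957], [-1.0, 0.003, 0.001]]
turn deg [ 0.03  0.08 -0.15]
then shift cm [-8.33 -0.11 -0.03] before-turn axes [-8.33 -0.09 -0.02]
[-0.11702462  0.06632918  0.00886376]
```

View pics/s3.png

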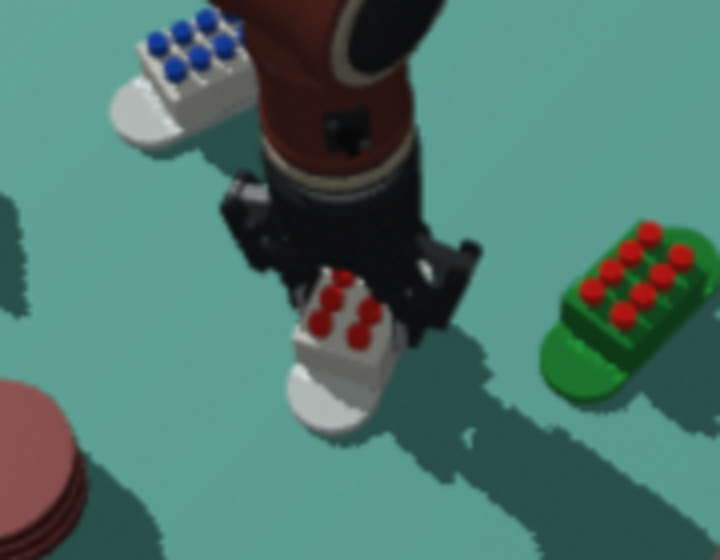

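Gripped, with the rack at about (340,350) in the crop. The tips seem to bear on the table (+7 N, TCP lifted 3 mm), so I'll regrip about 7 mm higher for clearance on the platform.

{"api": "apply_moves", "payload": {"increments": [{"dx": 0,"dy": 0,"dz": 0,"rx": 0,"ry": 0,"rz": 0},{"dx": 0,"dy": 0,"dz": 0,"rx": 0,"ry": 0,"rz": 0},{"dx": 0,"dy": 0,"dz": 0,"rx": 0,"ry": 0,"rz": 0},{"dx": -0.4,"dy": 0,"dz": 0,"rx": 0,"ry": 0,"rz": 0},{"dx": -0.3,"dy": 0,"dz": 0,"rx": 0,"ry": 0,"rz": 0}], "gripper": 6.5}}

```text
clock: 4.25
position: [0.5859, -0.1054, 0.0222]
tool_rot: [0.568, 0.421, 0.568, -0.421]
force: [0.0, 0.9, 0.4]
width: 0.0652
```

{"api": "apply_moves", "payload": {"increments": [{"dx": 0,"dy": 0,"dz": 0,"rx": 0,"ry": 0,"rz": 0},{"dx": 0,"dy": 0,"dz": 0,"rx": 0,"ry": 0,"rz": 0},{"dx": 0,"dy": 0,"dz": 0,"rx": 0,"ry": 0,"rz": 0},{"dx": 0,"dy": 0,"dz": 0,"rx": 0,"ry": 0,"rz": 0},{"dx": 0,"dy": 0,"dz": 0,"rx": 0,"ry": 0,"rz": 0},{"dx": 0,"dy": 0,"dz": 0,"rx": 0,"ry": 0,"rz": 0}], "gripper": 4, "squeeze": 60}}

```text
clock: 4.75
position: [0.5869, -0.1058, 0.0233]
tool_rot: [0.568, 0.422, 0.567, -0.421]
force: [-1.0, -0.1, 5.2]
width: 0.0488
```

{"api": "apply_moves", "payload": {"increments": [{"dx": -0.5,"dy": 0,"dz": 0,"rx": 0,"ry": 0,"rz": 0},{"dx": -1,"dy": 0,"dz": 0,"rx": 0,"ry": 0,"rz": 0},{"dx": -2,"dy": 0,"dz": 0,"rx": 0,"ry": 0,"rz": 0},{"dx": -2,"dy": 0,"dz": 0,"rx": 0,"ry": 0,"rz": 0},{"dx": -2,"dy": 0,"dz": 0,"rx": 0,"ry": 0,"rz": 0},{"dx": -2,"dy": 0,"dz": 0,"rx": 0,"ry": 0,"rz": 0},{"dx": -2,"dy": 0,"dz": 0,"rx": 0,"ry": 0,"rz": 0},{"dx": -2,"dy": 0,"dz": 0,"rx": 0,"ry": 0,"rz": 0},{"dx": -2,"dy": 0,"dz": 0,"rx": 0,"ry": 0,"rz": 0},{"dx": -1.5,"dy": 0,"dz": 0,"rx": 0,"ry": 0,"rz": 0},{"dx": -0.7,"dy": 0,"dz": 0,"rx": 0,"ry": 0,"rz": 0},{"dx": 0,"dy": 0,"dz": 0,"rx": 0,"ry": 0,"rz": 0}]}}

```text
clock: 5.75
position: [0.5868, -0.1057, 0.2012]
tool_rot: [0.569, 0.422, 0.567, -0.421]
force: [-0.2, -1.2, -1.9]
width: 0.0489
```

```bash
python3 - <<'E'
from plan import *
a=np.radians(10.15);u=np.array([np.cos(a),np.sin(a),0])
go(np.array([.5817,.2078,.2])-.03*u,target(a,0,-1))
go(np.array([.5817,.2078,.2])-.03*u,target(a,.2,-1))
E
```

```text
t 5.75 pos [ 0.5868 -0.1057  0.2012] F [-0.22 -1.19 -1.87] w 0.0489 tool axes [[0.003, 0.957, 0.29], [-0.0, 0.29, -0.957], [-1.0, 0.003, 0.001]]
turn deg [ 6.68  0.07 -0.17]
then shift cm [  0.12   2.02 -30.95] before-turn axes [  0.09   5.61 -30.5 ]
t 5.75 pos [ 0.5868 -0.1057  0.2012] F [-0.22 -1.19 -1.87] w 0.0489 tool axes [[0.003, 0.957, 0.29], [-0.0, 0.29, -0.957], [-1.0, 0.003, 0.001]]
turn deg [  6.66   0.73 -11.62]
then shift cm [ -0.29   2.   -30.95] before-turn axes [  0.09   5.61 -30.5 ]
```

{"api": "apply_moves", "payload": {"increments": [{"dx": 0,"dy": 0,"dz": 0,"rx": 3.3,"ry": 0,"rz": 0},{"dx": 0,"dy": 0,"dz": 0,"rx": 3.4,"ry": 0,"rz": 0},{"dx": 0,"dy": 0.2,"dz": -1.0,"rx": 0,"ry": 0,"rz": 0},{"dx": 0,"dy": 0.2,"dz": -2.0,"rx": 0,"ry": 0,"rz": 0},{"dx": 0,"dy": 0.2,"dz": -3,"rx": 0,"ry": 0,"rz": 0},{"dx": 0,"dy": 0.2,"dz": -3,"rx": 0,"ry": 0,"rz": 0},{"dx": 0,"dy": 0.2,"dz": -3,"rx": 0,"ry": 0,"rz": 0},{"dx": 0,"dy": 0.2,"dz": -3,"rx": 0,"ry": 0,"rz": 0},{"dx": 0,"dy": 0.2,"dz": -3,"rx": 0,"ry": 0,"rz": 0},{"dx": 0,"dy": 0.2,"dz": -3,"rx": 0,"ry": 0,"rz": 0},{"dx": 0,"dy": 0.2,"dz": -3,"rx": 0,"ry": 0,"rz": 0},{"dx": 0,"dy": 0.2,"dz": -3,"rx": 0,"ry": 0,"rz": 0}]}}

```text
clock: 6.75
position: [0.5568, 0.166, 0.1982]
tool_rot: [0.542, 0.453, 0.543, -0.454]
force: [1.3, 0.9, -1.9]
width: 0.0491
```

{"api": "apply_moves", "payload": {"increments": [{"dx": 0,"dy": 0,"dz": -2.0,"rx": 0,"ry": 0,"rz": 0},{"dx": 0,"dy": 0,"dz": -1.0,"rx": 0,"ry": 0,"rz": 0},{"dx": 0,"dy": 0,"dz": -0.9,"rx": 0,"ry": 0,"rz": -2.0},{"dx": 0,"dy": 0,"dz": 0,"rx": 0,"ry": 0,"rz": -3.0},{"dx": 0,"dy": 0,"dz": 0,"rx": 0,"ry": 0,"rz": -3.5},{"dx": 0,"dy": 0,"dz": 0,"rx": 0,"ry": 0,"rz": -3.0},{"dx": 0,"dy": 0,"dz": 0,"rx": 0,"ry": 0,"rz": 0},{"dx": 0,"dy": 0,"dz": 0,"rx": 0,"ry": 0,"rz": 0}]}}

```text
clock: 7.42
position: [0.5516, 0.2012, 0.1982]
tool_rot: [0.494, 0.397, 0.585, -0.506]
force: [-0.2, 0.1, -1.8]
width: 0.049
```

```bash
python3 - <<'E'
from plan import *; from h import *
from workcell import imaging
a=np.radians(10.15);u=np.array([np.cos(a),np.sin(a),0])
go(np.array([.5817,.2078,.2])-.03*u,target(a,.2,-1))
for n in ("scene","top","wrist"):
    c=imaging.read_camera(n); np.savez(n+"4.npz",**c); cv2.imwrite(f"pics/{n}4.png",c["color"][...,::-1])
a=cv2.imread("pics/scene4.png")[180:390,270:470]; b=cv2.imread("pics/wrist4.png")
cv2.imwrite("pics/c4.png",np.hstack([cv2.resize(a,(400,420),interpolation=2),cv2.resize(b,(400,300)) if 0 else cv2.copyMakeBorder(cv2.resize(b,(400,300)),0,120,0,0,0)]))
E
```

```text
t 7.4167 pos [0.5516 0.2012 0.1982] F [-0.17  0.1  -1.8 ] w 0.049 tool axes [[-0.197, 0.965, 0.175], [-0.036, 0.172, -0.985], [-0.98, -0.2, 0.001]]
turn deg [-0.06  0.04  0.08]
then shift cm [-0.2   0.04 -0.11] before-turn axes [-0.2   0.04 -0.11]
```

View pics/c4.png

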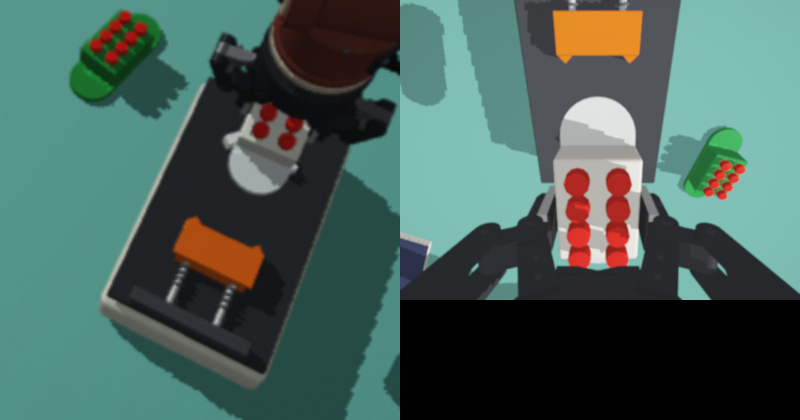

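The rack is held level across, with about 11.5° pitch and its end at (597,100) facing the jaw. I'll measure the rack in the hand using the wrist depth.

```bash
cat > inhand.py <<'E'
from plan import *; from h import *
from scipy.optimize import least_squares
A=np.radians(10.15);u=np.array([np.cos(A),np.sin(A),0]);n=np.array([-u[1],u[0],0]);seat=np.array([.5817,.2078,.07])
def mix(X): X=np.asarray(X)-seat; return np.stack([X@u,X@n,X[...,2]],-1)
def inhand(c):
    s,p,C=pose(); P=cloud(c); hsv=cv2.cvtColor(c["color"],cv2.COLOR_RGB2HSV); S,V=hsv[...,1].astype(int),hsv[...,2].astype(int)
    # rough rack frame from TCP: x=tool y, y=-tool z, z=-tool x
    M=C.as_matrix(); Rr=np.c_[M[:,1],-M[:,2],-M[:,0]]
    Q=(P-p)@Rr   # rack-ish coords about the TCP
    w=(S<70)&(V>130)&(c["depth"]>0)
    bd=w&(Q[...,0]>.038)&(Q[...,0]<.075)&(abs(Q[...,1])<.03)&(Q[...,2]<-.003)&(Q[...,2]>-.03)
    b=max(blobs(bd,50,99999),key=lambda t:t[2])[0]
    q=Q[b]; co=np.linalg.lstsq(np.c_[q[:,0],q[:,1],np.ones(len(q))],q[:,2],rcond=None)[0]
    print("board top plane: slope x,y deg",np.degrees(np.arctan(co[:2])).round(2),"z at tcp",co[2].round(4),len(q))
    # extent circle
    ct=max(cv2.findContours(b.astype(np.uint8),0,1)[0],key=len)[:,0]
    d=np.c_[(ct[:,0]-c["cx"])/c["fx"],(ct[:,1]-c["cy"])/c["fy"],np.ones(len(ct))]@c["R"]@Rr
    o=(-c["R"].T@c["t"]-p)@Rr
    N=np.array([-co[0],-co[1],1]); t=(co[2]-o@N)/(d@N); e=o+d*t[:,None]
    e=e[e[:,0]>.047]
    f=least_squares(lambda v:np.hypot(e[:,0]-v[0],e[:,1]-v[1])-.025,[.04,0],loss="soft_l1",f_scale=.0005)
    print("end circle centre rel tcp",f.x.round(4),"rms",np.sqrt(np.mean(f.fun**2)).round(5),"n",len(e))
    return p,Rr,co,f.x
E
python3 - <<'E'
from inhand import *
c=load("wrist4.npz"); p,Rr,co,x=inhand(c)
lo=p+Rr@np.array([x[0]+.025,x[1],co[2]+co[0]*(x[0]+.025)-.008]); print("tip low pt in mixer frame",mix(lo).round(4),"tcp",mix(p).round(4))
# jaw lip front edge seen from the wrist camera
P=cloud(c); hsv=cv2.cvtColor(c["color"],cv2.COLOR_RGB2HSV);H,S,V=[hsv[...,i].astype(int) for i in range(3)]
og=(H>=5)&(H<22)&(S>150)&(V>100); b=max(blobs(og,100,99999),key=lambda t:t[2])[0]
yx=np.argwhere(b)[:,::-1]; q=mix(ray(c,yx,.093)); m=abs(q[:,1])<.018
print("lip edge x",[q[abs(q[:,1]-w)<.002][:,0].min().round(4) for w in (-.015,-.008,0,.008,.015)],"lateral",q[q[:,0]>.055][:,1].min().round(4),q[q[:,0]>.055][:,1].max().round(4))
E
```

```text
board top plane: slope x,y deg [-1.08  0.04] z at tcp -0.0133 4652
end circle centre rel tcp [ 0.0385 -0.0005] rms 0.00024 n 117
tip low pt in mixer frame [ 0.0264 -0.001   0.0946] tcp [-0.0314 -0.0005  0.1293]
lip edge x [np.float64(0.0432), np.float64(0.0432), np.float64(0.0432), np.float64(0.0432), np.float64(0.0432)] lateral -0.0383 0.0365
```

{"api": "apply_moves", "payload": {"increments": [{"dx": 0.5,"dy": 0.12,"dz": 0,"rx": 0,"ry": 0,"rz": 0},{"dx": 1.0,"dy": 0.25,"dz": 0,"rx": 0,"ry": 0,"rz": 0},{"dx": 1.2,"dy": 0.3,"dz": 0,"rx": 0,"ry": 0,"rz": 0},{"dx": 1.2,"dy": 0.3,"dz": 0,"rx": 0,"ry": 0,"rz": 0},{"dx": 1.2,"dy": 0.3,"dz": 0,"rx": 0,"ry": 0,"rz": 0},{"dx": 1.2,"dy": 0.3,"dz": 0,"rx": 0,"ry": 0,"rz": 0},{"dx": 1.0,"dy": 0.25,"dz": 0,"rx": 0,"ry": 0,"rz": 0},{"dx": 0.8,"dy": 0.2,"dz": 0,"rx": 0,"ry": 0,"rz": 0},{"dx": 0.5,"dy": 0.1,"dz": 0,"rx": 0,"ry": 0,"rz": 0},{"dx": 0,"dy": 0,"dz": 0,"rx": 0,"ry": 0,"rz": 0},{"dx": 0,"dy": 0,"dz": 0,"rx": 0,"ry": 0,"rz": 0}]}}

```text
clock: 8.48
position: [0.5552, 0.2028, 0.1108]
tool_rot: [0.494, 0.397, 0.585, -0.506]
force: [0.1, -0.7, -1.5]
width: 0.0486
```

```bash
cat > meas.py <<'E'
from inhand import *
from workcell import imaging
import sys
s=robot.sense(); print("t",s["clock"],"F",s["force"].round(2),"tq",s["wrist_torque"].round(2),"w",round(s["width"],4))
k=sys.argv[1]; c=imaging.read_camera("wrist"); np.savez(f"wrist{k}.npz",**c); cv2.imwrite(f"pics/w_{k}.png",c["color"][...,::-1])
p,Rr,co,x=inhand(c)
lo=p+Rr@np.array([x[0]+.025,x[1],co[2]+co[0]*(x[0]+.025)-.008]); print("tip low pt in mixer frame",mix(lo).round(4),"tcp",mix(p).round(4))
print("rack x axis in mixer", (Rr[:,0]@np.c_[u,n,[0,0,1]]).round(3))
P=cloud(c); hsv=cv2.cvtColor(c["color"],cv2.COLOR_RGB2HSV);H,S,V=[hsv[...,i].astype(int) for i in range(3)]
og=(H>=5)&(H<22)&(S>150)&(V>100); b=max(blobs(og,100,99999),key=lambda t:t[2])[0]
yx=np.argwhere(b)[:,::-1]; q=mix(ray(c,yx,.093))
r=q[q[:,0]>.058][:,1]; print("lip edge x",[q[abs(q[:,1]-w)<.002][:,0].min().round(4) for w in (-.015,0,.015)],"lateral",r.min().round(4),r.max().round(4))
m=mix(P); pl=(V<110)&(S<90)&(abs(m[...,2])<.01)&(abs(m[...,1])<.07)&(abs(m[...,1])>.04)&(m[...,0]>0)&(m[...,0]<.1)
if pl.any(): print("platform z",np.median(m[pl][:,2]).round(4),pl.sum(),"lip top z",np.median(m[b][:,2]).round(4))
E
python3 meas.py 5
```

```text
t 8.4833 F [ 0.11 -0.71 -1.51] tq [ 0.07 -0.32  0.01] w 0.0486
board top plane: slope x,y deg [-2.51  0.25] z at tcp -0.0125 4637
end circle centre rel tcp [ 0.0384 -0.0006] rms 0.00022 n 120
tip low pt in mixer frame [ 0.0308 -0.0007  0.0059] tcp [-0.0267 -0.0002  0.0412]
rack x axis in mixer [ 0.98  -0.    -0.198]
lip edge x [np.float64(0.0429), np.float64(0.0429), np.float64(0.0429)] lateral -0.0384 0.0364
platform z 0.0019 22797 lip top z 0.0249
```

{"api": "apply_moves", "payload": {"increments": [{"dx": 0.1,"dy": 0.02,"dz": 0,"rx": 0,"ry": 0,"rz": 0},{"dx": -0.08,"dy": 0.4,"dz": 0,"rx": 0,"ry": 0,"rz": 0},{"dx": -0.08,"dy": 0.4,"dz": 0,"rx": 0,"ry": 0,"rz": 0},{"dx": -0.08,"dy": 0.4,"dz": 0,"rx": 0,"ry": 0,"rz": 0},{"dx": -0.08,"dy": 0.4,"dz": 0,"rx": 0,"ry": 0,"rz": 0},{"dx": -0.08,"dy": 0.4,"dz": 0,"rx": 0,"ry": 0,"rz": 0},{"dx": -0.08,"dy": 0.4,"dz": 0,"rx": 0,"ry": 0,"rz": 0},{"dx": 0,"dy": 0,"dz": 0,"rx": 0,"ry": 0,"rz": 0}], "squeeze": 80}}

```text
clock: 9.2
position: [0.5787, 0.2068, 0.1096]
tool_rot: [0.493, 0.396, 0.585, -0.507]
force: [-2.8, -1.4, -0.5]
width: 0.0481
```

{"api": "apply_moves", "payload": {"increments": [{"dx": -0.04,"dy": 0.2,"dz": 0,"rx": 0,"ry": 0,"rz": 0},{"dx": -0.04,"dy": 0.2,"dz": 0,"rx": 0,"ry": 0,"rz": 0},{"dx": -0.04,"dy": 0.2,"dz": 0,"rx": 0,"ry": 0,"rz": 0},{"dx": 0,"dy": 0,"dz": 0,"rx": 0,"ry": 0,"rz": 0}]}}

```text
clock: 9.53
position: [0.5847, 0.2079, 0.1096]
tool_rot: [0.494, 0.397, 0.585, -0.506]
force: [-4.2, -0.9, 0.4]
width: 0.0483
```

```bash
python3 meas.py 6
```

```text
t 9.5333 F [-4.2  -0.86  0.4 ] tq [-0.21  0.63 -0.02] w 0.0483
board top plane: slope x,y deg [12.1   0.12] z at tcp -0.023 2102
end circle centre rel tcp [ 0.0251 -0.0012] rms 0.00315 n 101
tip low pt in mixer frame [ 0.0479 -0.0017  0.0097] tcp [ 0.0029 -0.0004  0.0396]
rack x axis in mixer [ 0.98  -0.    -0.201]
lip edge x [np.float64(0.0504), np.float64(0.0504), np.float64(0.05)] lateral -0.0383 0.0365
platform z 0.0019 22599 lip top z 0.0248
```

View pics/w_6.png

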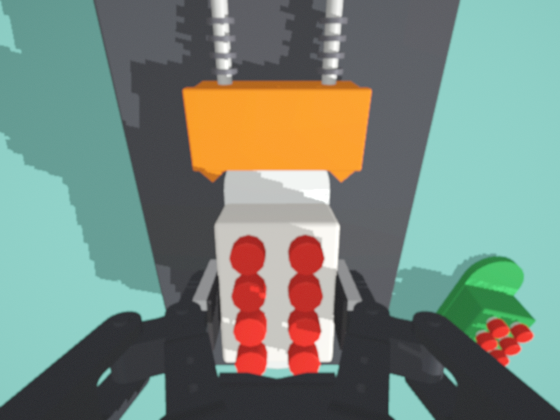

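The board end is under the lip: the lip edge at y=170 px hides it, jaw travel is about 7.3 mm and the 4.2 N matches the spring. I'll push 7 mm more.

{"api": "apply_moves", "payload": {"increments": [{"dx": -0.04,"dy": 0.2,"dz": 0,"rx": 0,"ry": 0,"rz": 0},{"dx": -0.04,"dy": 0.2,"dz": 0,"rx": 0,"ry": 0,"rz": 0},{"dx": -0.04,"dy": 0.2,"dz": 0,"rx": 0,"ry": 0,"rz": 0},{"dx": -0.02,"dy": 0.1,"dz": 0,"rx": 0,"ry": 0,"rz": 0},{"dx": 0,"dy": 0,"dz": 0,"rx": 0,"ry": 0,"rz": 0},{"dx": 0,"dy": 0,"dz": 0,"rx": 0,"ry": 0,"rz": 0}]}}

```text
clock: 10.08
position: [0.5911, 0.2091, 0.1096]
tool_rot: [0.493, 0.396, 0.585, -0.507]
force: [-4.7, -1.5, 1.0]
width: 0.0483
```

```bash
python3 meas.py 7 | grep -v -e board -e circle -e tip; python3 - <<'E'
from inhand import *
# caps plane/positions via wrist depth: block top slope in tool frame
c=load("wrist7.npz"); s,p,C=pose(); M=C.as_matrix(); Rr=np.c_[M[:,1],-M[:,2],-M[:,0]]; Q=(cloud(c)-p)@Rr
S=cv2.cvtColor(c["color"],cv2.COLOR_RGB2HSV)[...,1]; V=c["color"].max(-1)
m=(S<70)&(V>130)&(abs(Q[...,2]-.0165)<.006)&(abs(Q[...,1])<.026)&(Q[...,0]>-.02)&(Q[...,0]<.04)
q=Q[m]; co=np.linalg.lstsq(np.c_[q[:,0],q[:,1],np.ones(len(q))],q[:,2],rcond=None)[0]
print("block top slope",np.degrees(np.arctan(co[:2])).round(2),co[2].round(4),len(q),"front edge",np.percentile(q[:,0],99.5).round(4))
E
```

```text
t 10.0833 F [-4.73 -1.47  0.95] tq [-0.3   0.89  0.  ] w 0.0483
rack x axis in mixer [ 0.979 -0.    -0.202]
lip edge x [np.float64(0.0565), np.float64(0.0565), np.float64(0.0565)] lateral -0.0384 0.0365
platform z 0.0019 21201 lip top z 0.0248
block top slope [-1.01  0.01] 0.016 7697 front edge 0.0327
```

{"api": "apply_moves", "payload": {"increments": [{"dx": -0.03,"dy": 0.15,"dz": 0,"rx": 0,"ry": 0,"rz": 0},{"dx": 0.118,"dy": -0.041,"dz": 0,"rx": 0,"ry": 0,"rz": 1.055},{"dx": 0.118,"dy": -0.041,"dz": 0,"rx": 0,"ry": 0,"rz": 1.055},{"dx": 0.118,"dy": -0.041,"dz": 0,"rx": 0,"ry": 0,"rz": 1.055},{"dx": 0.118,"dy": -0.041,"dz": 0,"rx": 0,"ry": 0,"rz": 1.055},{"dx": 0.118,"dy": -0.041,"dz": 0,"rx": 0,"ry": 0,"rz": 1.055},{"dx": 0.118,"dy": -0.041,"dz": 0,"rx": 0,"ry": 0,"rz": 1.055},{"dx": 0.118,"dy": -0.041,"dz": 0,"rx": 0,"ry": 0,"rz": 1.055},{"dx": 0,"dy": 0,"dz": 0,"rx": 0,"ry": 0,"rz": 0}]}}

```text
clock: 10.88
position: [0.5877, 0.2084, 0.1019]
tool_rot: [0.525, 0.433, 0.559, -0.474]
force: [-6.3, -2.8, 1.2]
width: 0.0484
```

```bash
cat > blk.py <<'E'
from inhand import *
from workcell import imaging
import sys
s,p,C=pose(); c=imaging.read_camera("wrist"); cv2.imwrite(f"pics/w_{sys.argv[1]}.png",c["color"][...,::-1])
M=C.as_matrix(); Rr=np.c_[M[:,1],-M[:,2],-M[:,0]]; P=cloud(c); Q=(P-p)@Rr
hsv=cv2.cvtColor(c["color"],cv2.COLOR_RGB2HSV);H,S,V=[hsv[...,i].astype(int) for i in range(3)]
m=(S<70)&(V>130)&(abs(Q[...,2]-.0165)<.006)&(abs(Q[...,1])<.026)&(Q[...,0]>-.02)&(Q[...,0]<.04)
q=Q[m]; co=np.linalg.lstsq(np.c_[q[:,0],q[:,1],np.ones(len(q))],q[:,2],rcond=None)[0]
fe=np.percentile(q[:,0],99.5); B=np.c_[u,n,[0,0,1]]
print("t",s["clock"],"F",s["force"].round(2),"tq",s["wrist_torque"].round(2),"tcp mix",mix(p).round(4),"tool pitch deg",np.degrees(np.arcsin(-Rr[2,0])).round(2))
print("block slope",np.degrees(np.arctan(co[:2])).round(2),"top z",co[2].round(4),"front",fe.round(4))
al=np.arctan(co[0]); ex=Rr@np.array([np.cos(al),0,np.sin(al)]); ez=Rr@np.array([-np.sin(al),0,np.cos(al)])
top=p+Rr@np.array([fe,0,co[2]+co[0]*fe]); org=top-.034*ex-.038*ez
for nm,k in(("-x end",-.065),("origin",0),("+x tip",.065)): print(nm,mix(org+k*ex).round(4))
og=(H>=5)&(H<22)&(S>150)&(V>100); b=max(blobs(og,100,99999),key=lambda t:t[2])[0]
g=mix(ray(c,np.argwhere(b)[:,::-1],.093)); mm=mix(P); pl=(V<110)&(S<90)&(abs(mm[...,2])<.01)&(abs(mm[...,1])<.07)&(abs(mm[...,1])>.04)&(mm[...,0]>0)&(mm[...,0]<.1)
print("lip edge",g[abs(g[:,1])<.01][:,0].min().round(4),"(rest .0430)  platform z",np.median(mm[pl][:,2]).round(4))
E
python3 blk.py 8
```

```text
t 10.8833 F [-6.33 -2.78  1.18] tq [-0.37  1.1   0.01] tcp mix [ 0.006  -0.0005  0.0319] tool pitch deg 4.31
block slope [-1.08  0.02] top z 0.0163 front 0.0328
-x end [-0.0622 -0.0005  0.0166]
origin [ 0.0025 -0.0005  0.0105]
+x tip [ 0.0672 -0.0005  0.0044]
lip edge 0.0563 (rest .0430)  platform z 0.0019
```

{"api": "apply_moves", "payload": {"increments": [{"dx": 0.118,"dy": -0.041,"dz": 0,"rx": 0,"ry": 0,"rz": 1.055},{"dx": 0.118,"dy": -0.041,"dz": 0,"rx": 0,"ry": 0,"rz": 1.055},{"dx": 0.118,"dy": -0.041,"dz": 0,"rx": 0,"ry": 0,"rz": 1.055},{"dx": 0.118,"dy": -0.041,"dz": 0,"rx": 0,"ry": 0,"rz": 1.055},{"dx": 0.118,"dy": -0.041,"dz": 0,"rx": 0,"ry": 0,"rz": 1.055},{"dx": 0.05,"dy": 0,"dz": 0,"rx": 0,"ry": 0,"rz": 0},{"dx": 0.05,"dy": 0,"dz": 0,"rx": 0,"ry": 0,"rz": 0},{"dx": 0.05,"dy": 0,"dz": 0,"rx": 0,"ry": 0,"rz": 0},{"dx": 0,"dy": 0,"dz": 0,"rx": 0,"ry": 0,"rz": 0},{"dx": 0,"dy": 0,"dz": 0,"rx": 0,"ry": 0,"rz": 0}]}}

```text
clock: 11.77
position: [0.587, 0.2083, 0.0952]
tool_rot: [0.547, 0.459, 0.538, -0.449]
force: [-5.4, -2.0, 3.9]
width: 0.0484
```

```bash
python3 blk.py 9; python3 - <<'E'
from workcell import imaging
import cv2,numpy as np
a=imaging.read_camera("scene")["color"][200:390,290:470]; b=imaging.read_camera("top")["color"][130:290,100:230]
cv2.imwrite("pics/c9.png",np.hstack([cv2.resize(a,(420,440),interpolation=2),cv2.resize(b,(358,440),interpolation=2)])[...,::-1])
E
```

```text
t 11.7667 F [-5.41 -2.02  3.88] tq [-0.4   1.04 -0.01] tcp mix [ 0.0053 -0.0004  0.0252] tool pitch deg -1.1
block slope [-0.89 -0.02] top z 0.0165 front 0.033
-x end [-0.0609 -0.0004  0.0035]
origin [ 0.0041 -0.0004  0.0038]
+x tip [ 0.0691 -0.0005  0.004 ]
lip edge 0.0579 (rest .0430)  platform z 0.0019
```

View pics/c9.png

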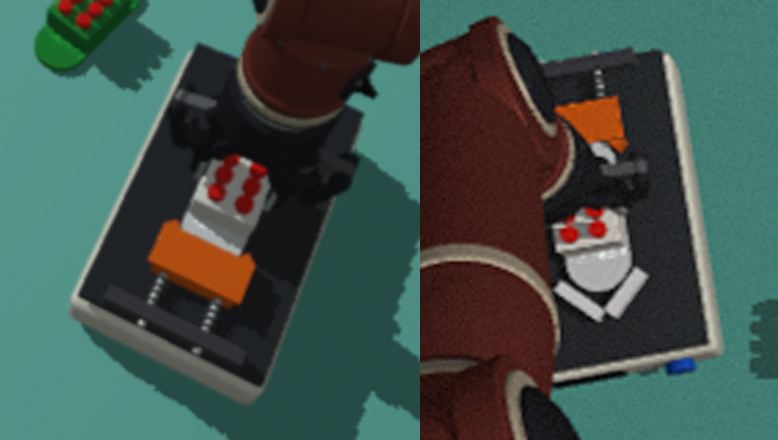

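The −x end sits inside the pale V with a gap still showing, the +x end is under the lip, and the rack is level. I'll lower the last 1–2 mm, then ease back toward the fixed jaw.

{"api": "apply_moves", "payload": {"increments": [{"dx": 0.05,"dy": 0,"dz": 0,"rx": 0,"ry": 0,"rz": 0},{"dx": 0.05,"dy": 0,"dz": 0,"rx": 0,"ry": 0,"rz": 0},{"dx": 0.05,"dy": 0,"dz": 0,"rx": 0,"ry": 0,"rz": 0},{"dx": 0,"dy": 0,"dz": 0,"rx": 0,"ry": 0,"rz": 0}]}}

```text
clock: 12.25
position: [0.5872, 0.2083, 0.0944]
tool_rot: [0.547, 0.459, 0.538, -0.449]
force: [-5.3, -1.6, 5.5]
width: 0.0487
```

{"api": "apply_moves", "payload": {"increments": [{"dx": 0,"dy": -0.15,"dz": 0,"rx": 0,"ry": 0,"rz": 0},{"dx": 0,"dy": -0.15,"dz": 0,"rx": 0,"ry": 0,"rz": 0},{"dx": 0,"dy": -0.1,"dz": 0,"rx": 0,"ry": 0,"rz": 0},{"dx": 0,"dy": 0,"dz": 0,"rx": 0,"ry": 0,"rz": 0}]}}

```text
clock: 12.58
position: [0.5854, 0.208, 0.0945]
tool_rot: [0.548, 0.461, 0.537, -0.447]
force: [-1.6, -1.1, 6.1]
width: 0.0485
```

```bash
python3 blk.py 10
```

```text
t 12.5833 F [-1.62 -1.15  6.14] tq [-0.38  0.62 -0.03] tcp mix [ 0.0036 -0.0004  0.0245] tool pitch deg -1.41
block slope [-1.29 -0.06] top z 0.0165 front 0.033
-x end [-0.0626 -0.0004  0.0028]
origin [ 0.0024 -0.0004  0.003 ]
+x tip [ 0.0674 -0.0004  0.0031]
lip edge 0.0559 (rest .0430)  platform z 0.0019
```

It's on the platform (Fz about 6 N, level), so I'm releasing.

{"api": "apply_moves", "payload": {"increments": [{"dx": 0,"dy": 0,"dz": 0,"rx": 0,"ry": 0,"rz": 0},{"dx": 0,"dy": 0,"dz": 0,"rx": 0,"ry": 0,"rz": 0},{"dx": 0,"dy": 0,"dz": 0,"rx": 0,"ry": 0,"rz": 0},{"dx": 0,"dy": 0,"dz": 0,"rx": 0,"ry": 0,"rz": 0},{"dx": 0,"dy": 0,"dz": 0,"rx": 0,"ry": 0,"rz": 0},{"dx": 0,"dy": 0,"dz": 0,"rx": 0,"ry": 0,"rz": 0}], "gripper": 7.5}}

```text
clock: 13.13
position: [0.5838, 0.208, 0.093]
tool_rot: [0.547, 0.459, 0.538, -0.448]
force: [-0.8, -0.5, -0.3]
width: 0.0752
```

{"api": "apply_moves", "payload": {"increments": [{"dx": -0.5,"dy": 0,"dz": 0,"rx": 0,"ry": 0,"rz": 0},{"dx": -1,"dy": 0,"dz": 0,"rx": 0,"ry": 0,"rz": 0},{"dx": -2,"dy": 0,"dz": 0,"rx": 0,"ry": 0,"rz": 0},{"dx": -2.5,"dy": 0,"dz": 0,"rx": 0,"ry": 0,"rz": 0},{"dx": -2.5,"dy": 0,"dz": 0,"rx": 0,"ry": 0,"rz": 0},{"dx": -2.5,"dy": 0,"dz": 0,"rx": 0,"ry": 0,"rz": 0},{"dx": -2.5,"dy": 0,"dz": 0,"rx": 0,"ry": 0,"rz": 0},{"dx": -1.5,"dy": -1,"dz": 0,"rx": 0,"ry": 0,"rz": 0},{"dx": 0,"dy": -3,"dz": 0,"rx": 0,"ry": 0,"rz": 0},{"dx": 0,"dy": -3,"dz": 0,"rx": 0,"ry": 0,"rz": 0},{"dx": 0,"dy": -1,"dz": 0,"rx": 0,"ry": 0,"rz": 0},{"dx": 0,"dy": 0,"dz": 0,"rx": 0,"ry": 0,"rz": 0}]}}

```text
clock: 14.13
position: [0.4994, 0.1931, 0.2428]
tool_rot: [0.547, 0.459, 0.538, -0.448]
force: [0.7, -0.8, -0.2]
width: 0.0747
```

```bash
python3 - <<'E'
from inhand import *
from workcell import imaging
s=robot.sense(); print(s["clock"],s["force"],s["width"],s["position"])
I={}
for nm in ("wrist","scene","top"):
    c=imaging.read_camera(nm); I[nm]=c["color"]; P=cloud(c); m=mix(P)
    hsv=cv2.cvtColor(c["color"],cv2.COLOR_RGB2HSV);H,S,V=[hsv[...,i].astype(int) for i in range(3)]
    near=(abs(m[...,0])<.1)&(abs(m[...,1])<.06)
    red=((H<6)|(H>172))&(S>150)&(V>80)&near&(m[...,2]>.03)
    caps=np.array([mix(ray(c,ce,.12))[0,:2] for _,ce,a in blobs(red,10,3000)])
    print(nm,"caps",len(caps),caps.round(4).tolist(), caps.mean(0).round(4) if len(caps) else "")
    w=(S<70)&(V>120)&near
    for lab,sel in (("board",w&(abs(m[...,2]-.009)<.006)&(abs(m[...,0])<.06)&(abs(m[...,0])>.037)&(abs(m[...,1])<.015)),("blocktop",w&(abs(m[...,2]-.038)<.006)&(abs(m[...,0])<.04))):
        q=m[sel]
        if len(q)>20:
            co=np.linalg.lstsq(np.c_[q[:,:2],np.ones(len(q))],q[:,2],rcond=None)[0]; print("  ",lab,len(q),"slope deg",np.degrees(co[:2]).round(2),"z",co[2].round(4))
    pl=(V<110)&(S<90)&(abs(m[...,2])<.01)&(abs(m[...,1])<.07)&(abs(m[...,1])>.04)&(abs(m[...,0])<.1); print("  platform",np.median(m[pl][:,2]).round(4))
    og=(H>=5)&(H<22)&(S>150)&(V>90)&(m[...,2]>.005)&(m[...,0]>.03)
    bl=blobs(og,60,99999)
    if bl:
        b=max(bl,key=lambda t:t[2])[0]; g=mix(ray(c,np.argwhere(b)[:,::-1],.093)); print("  lip edge",g[abs(g[:,1])<.01][:,0].min().round(4))
    if nm=="top":
        bc=(H>105)&(H<130)&(S>150)&(V>70); x0=load("top0.npz"); h0=cv2.cvtColor(x0["color"],cv2.COLOR_RGB2HSV); b0=(h0[...,0]>105)&(h0[...,0]<130)&(h0[...,1]>150)&(h0[...,2]>70)
        for z in (b0,bc): z=z.copy(); z[:, :340]=0; z[:210]=0; print("  blue px",np.argwhere(z).mean(0)[::-1].round(2),z.sum())
a=I["scene"][200:390,290:470]; b=I["wrist"]
cv2.imwrite("pics/fin.png",np.hstack([cv2.resize(a,(398,420),interpolation=2),cv2.copyMakeBorder(cv2.resize(b,(400,300)),0,120,0,0,0)])[...,::-1])
E
```

```text
14.1333 [ 0.683956   -0.8190406  -0.15352115] 0.07474951537651774 [0.49939791 0.19305468 0.24279977]
wrist caps 8 [[0.0214, 0.01], [0.0214, -0.0119], [0.0056, 0.0101], [0.0055, -0.0119], [-0.0105, 0.01], [-0.0106, -0.0118], [-0.0264, 0.0101], [-0.0265, -0.0118]] [-0.0025 -0.0009]
   board 1516 slope deg [1.06 0.01] z 0.011
   blocktop 3505 slope deg [1.19 0.08] z 0.041
  platform 0.0019
  lip edge 0.0519
scene caps 3 [[-0.3891, -0.0296], [0.0009, -0.0105], [0.0013, 0.011]] [-0.129  -0.0097]
   board 128 slope deg [ 0.94 -0.21] z 0.0095
   blocktop 258 slope deg [0.94 0.1 ] z 0.0394
  platform 0.0004
  lip edge 0.0538
top caps 6 [[0.0219, -0.0109], [0.0138, 0.0107], [0.0058, -0.0106], [-0.0074, 0.0503], [-0.0099, -0.0109], [-0.0101, 0.0111]] [0.0024 0.0066]
   board 112 slope deg [0.87 0.3 ] z 0.0093
   blocktop 163 slope deg [-1.69  1.3 ] z 0.0394
  platform 0.0003
  lip edge 0.0521
  blue px [383.41 242.23] 175
  blue px [383.39 242.33] 176
```

View pics/fin.png

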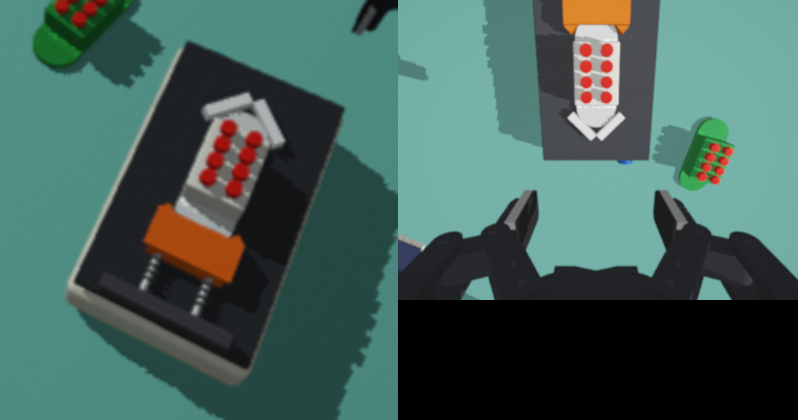

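```bash
python3 -c "
from workcell import robot
print(robot.sign_off())"
```

```text
the job is handed in; nothing more can be done
None
```

I clipped the red-capped rack onto the shaker and handed the job in at about 14.3 s; the sign-off gives no verdict. I gripped it low across the block and pushed its end under the orange lip at about 0.2 rad. Then I lowered the other end inside the pale jaw, let go and backed the gripper clear.

Last checks, from the camera images after release:

| Check | Measured | Limit |
|---|---|---|
| Rack off the seat centre | −2.5 mm in x, −0.9 mm in y; about −0.7 mm in x after correcting the wrist view's 1.8 mm offset | 8 mm |
| Jaw travel | about 7–9 mm | 4–13 mm |
| Underside above the platform | about 1 mm | 4 mm |
| Tilt | about 1° lengthwise, +x end high | 4° |
| Blue rack | moved 0.1 pixel in the top view | 20 mm |

- **Disagreements:** the cameras differ by about 2 mm on the lip edge. The wrist view also reads the platform 1.9 mm high. One top-view tilt reading (−1.7° on the block top) disagreed with the others, but few pixels were visible and I gave it no weight.
- **Not ideal:** the rack isn't perfectly flat, with the remaining tilt of about 1° showing in all three views.
- **Retries:** the first two move calls were refused for missing keys, and I regripped the rack once, about 7 mm higher.

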